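Lock a tin into the spring-catch cradle

ROBOT

A 7-joint arm with a two-finger parallel gripper is mounted at the origin on a cart in front of the work surface, level with it; the furniture and walls round the work are solid. World frame = base frame: x ahead of the robot, y to its left, z up, the work surface at z = 0. Lengths are in mm, angles in degrees, forces in N, time in s.
With the tool pointing down it reaches from about 350 to 900 mm from the base axis. Payload 7.2 kg.
Tool frame: the origin (TCP) lies midway between the tips of the shut fingers; the grasp point (between the pads) lies r.grasp_offset behind it (r.grasp_offset is the distance from the TCP to the grasp point, in mm); z points along the fingers, y is the line along which they close (so a half turn about z gives the same grasp; the last joint's range is limited). The gripper opens to 88 mm and grips with 3 to 60 N. Pads are 20 mm wide; open, the fingers measure 115 mm over their backs; the gripper's body (75 mm by 178 mm) begins 61 mm behind the grasp point.
Start: joints at [-78.793, 23.554, -0.728, 91.456, 0.321, 64.991, -4.71], TCP at [162.979, 603.38, 222.653] pointing down, gripper open.
Joint ranges: [-169.25, 169.25], [-16.82, 113.86], [-84.01, 82.57], [7.8, 145.47], [-59.2, 239.2], [7.22, 106.19], [-163.78, 163.78]. Speed limits (degrees/s): [136.94, 136.94, 172.46, 172.46, 180, 180, 180].

INTERFACE

Orientations are given as [roll, pitch, yaw] about the fixed x, y, z axes, in that order (R = Rz(yaw) Ry(pitch) Rx(roll)).
In Python, from cell import r gives the robot as it stands. The module is installed in compiled form; this text tells all that it offers.
- The arm moves only by the tool jog_arm, never from a script. Its argument "commands" is a list of rows, each an object of numbers: "tx", "ty", "tz": the shift along the tool's x, y, z in mm; "rx", "ry", "rz": the turn, a rotation vector about the tool's x, y, z in rad; "claw": the finger opening in mm, from 0 to 87.8. A call has 1 to 5 rows; each row is the pose to reach, as a shift and turn from the pose commanded when the call began, along the tool's axes at that moment; what a row does not reach only later rows make up. A row lasts 1/10 s, in which the tool goes at most 50 mm and 8.59 degrees, less where a joint would pass 70% of its speed; a pose out of reach is approached as far as the arm can. A call with a gripper value outside its range is refused whole. The fingers move at their own pace and stop on an object; the grip force is fixed at half the most. Time passes only in rows, so rows that repeat a pose let the fingers close. It gives the time, the measured TCP pose, the force, the opening and the grip force at its end, in the units of the state.
- r.read_state(): the state, without advancing time (a new reading comes with each control period).
- r.grab_frame(name): name is "side" or "top"; returns (picture, depth): 420x560x3 uint8, red, green, blue; 420x560 float32, mm along the optical axis (not along the pixel's ray), 0 where there is no reading.
- r.get_calibration(name): a dict with "mtx" (3x3 intrinsics, pixels), "distortion" ([k1, k2, p1, p2, k3] as OpenCV has them; the pictures are not rectified), "camera_from_world" (4x4, takes a point from world to camera coordinates). Camera axes: x right, y up, looking along -z (the intrinsics and any distortion apply to the point x, -y, -z); pixel columns grow to the right and rows downward; lengths in mm; the calibration is good to about 2 mm. A picture is of the moment at which its call begins. get_calibration takes no time and is no camera call.
- r.close_job(): hands the job in; it is judged then, once.
The state is a dict: "time_s": time; "qpos": joint angles; "joint_velocities": joint speeds; "tau": joint torques, N m; "ee_pos": TCP position; "tool_rot": TCP orientation; "contact_force": force on the tool from outside, world axes, zero at the start; "moment": the same for the moment, N m; "width": finger opening in mm; "finger_force": force on a finger pad.
Only numpy, scipy, OpenCV 4.12 (cv2) and the standard library are available. Lean on these libraries where they do the work, as an engineer would, in place of code of your own. Each camera call takes 0.05 s, during which the arm holds its last target. There are 200 camera calls.

TASK

Lock the tin into its wooden cradle with the fingertips, without gripping or lifting it: press the cradle's steel spring strip down behind the tin and, holding it down the whole time, push the tin along the lane over the lowered catch teeth until it is fully home against the end stop. Then let the strip spring back up so that the teeth stand behind the tin, and leave the other things on the worktop where they are.

Things in the scene. Friction and masses are not known exactly. Their poses are not given: they have to be found in the camera images.
- tin_cradle: Wooden cradle fixed to the worktop, 112 mm wide (x), 285 mm long (y from -145 to +140). Origin: mid-width on its underside; z up. A lane runs along +y: its floor is two ledges 36 mm up with an open slot 52 mm wide between them (x -26 to +26); side walls 91 mm apart, tops 55 mm up. Open at the -y end; end stop at +y, inner face y = +130, top 65 mm up.
- press_end (a point): Point on the cradle, 115 mm along its -y, 35 mm up: top of the steel strip (at rest) at the lane's open end, always clear behind the tin. The strip lies in the slot: 43 mm wide, y from -138 to +90 mm, top 1 mm below the ledges. It can be pressed anywhere along its length, sinks level into the slot, and a fingertip can slide along it while pressing.
- teeth (a point): Point on the cradle midway between the two steel catch teeth, at their top height at rest: y = +45 mm, 48 mm up. The teeth (8 mm square) stand at x = -33 and +33 mm, rise 12 mm out of the ledges and are part of the strip: they sink with it. A finger in the slot passes between them.
- catch (a joint): How far the steel strip with its teeth is pressed down, m: 0 at rest (sprung up), 0.020 at its bottom stop. The teeth are below the lane floor from 0.012 on; 0.015 to 0.018 is a good depth to hold. The spring pushes up with about 3 N at 0 and 7 N at 0.020.
- tin: Low round food tin with a green label, 86 mm across, 40 mm tall, 0.2 to 0.35 kg, standing upright on the lane floor between the side walls, on the -y side of the teeth. Origin: centre of its underside. It slides easily.
- home (a point): Where the centre of the tin's underside is when the tin touches the end stop: 87 mm along the cradle's +y from its origin, 36 mm above the worktop.
- spice_a: Bystander: small spice jar, 42 mm across, 96 mm tall, stands just beyond the end stop of the cradle. Origin: centre of its underside.
- teaspoon: Bystander: teaspoon, 130x27x11 mm, lies across the worktop just outside the open end of the cradle. Origin: centre of its underside.
- mug: Bystander: white mug with handle, 81x116x94 mm. Origin: centre of its underside. Behind it stands a fixed white toaster oven, 220 mm tall, about y 0.12 to 0.42 m, from x = 0.46 m back; behind the cradle a fixed coffee machine, 305 mm tall, about y -0.33 to -0.1 m, from x = 0.58 m back. Carry the tool past them high.
- timer: Bystander: round kitchen timer, 63 mm across, 46 mm tall. Origin: centre of its underside.
- spice_b: Bystander: larger spice jar, 46 mm across, 105 mm tall. Origin: centre of its underside.
- mill: Bystander: salt shaker with a grey cap, 44 mm across, 90 mm tall. Origin: centre of its underside.
- tape: Bystander: roll of tape lying flat, 100 mm across, 25 mm tall. Origin: centre of its underside.
- candle: Bystander: candle in a glass, 76 mm across, 90 mm tall. Origin: centre of its underside.
Things that resemble listed ones, but are neither listed nor needed, are in the scene too. Of the things that look like the tin, the larger one is meant.

How it is judged (in metres and radians):
On the way, in this order (a step that is already met when the one before it is completed fails the run):
1. the fingers hold the strip down, the tin still before the teeth (value of joint catch above 0.01 m and contact force between the fingers and tin_cradle above 1 N and y of tin in the frame of tin_cradle below 0.02 m), for 0.1 s.
2. the tin passes over the teeth while the fingers hold the strip down (value of joint catch above 0.01 m and contact force between the fingers and tin_cradle above 1 N and y of tin in the frame of tin_cradle between 0.045 and 0.079 m), for 0.02 s.
3. the tin is home while the fingers still hold the strip down (value of joint catch above 0.01 m and contact force between the fingers and tin_cradle above 1 N and y of tin in the frame of tin_cradle above 0.0795 m), for 0.05 s.
At the end, for the whole second after the job is handed in: The tin stands upright (within 0.06 rad) and at rest on the lane floor, its centre within 7.5 mm of home along the lane, with the catch back up (less than 2 mm down), its teeth behind the tin (y of tin in the frame of tin_cradle between 0.0795 and 0.09 m and x of tin in the frame of tin_cradle between -0.006 and 0.006 m and z of tin in the frame of tin_cradle between 0.033 and 0.039 m and angle between tin's own z axis and vertical below 0.06 rad and value of joint catch below 0.002 m and linear speed of tin below 0.02 m/s); the robot touches nothing.
It fails at once if the tin is lifted more than 8 mm off the lane floor (z of tin in the frame of tin_cradle above 0.044 m).
It fails at once if the tin is tipped by more than 0.2 rad (angle between tin's own z axis and vertical above 0.2 rad).
It fails at once if the tin is over the teeth with the strip less than 8 mm down (y of tin in the frame of tin_cradle between 0.02 and 0.07 m and value of joint catch below 0.008 m).
It fails at once if a bystander is pushed more than 20 mm or knocked over (distance of any of spice_a, teaspoon, mug, timer, spice_b, mill, tape, candle from where it was at the start of the episode above 0.02 m or angle between any of spice_a, teaspoon, mug, timer, spice_b, mill, tape, candle's own z axis and vertical above 0.3 rad).
It also fails if it takes over 48 s, if anything falls off the work surface, if the arm or the gripper's body presses on something with over 40 N, if the wrist force passes 120 N, or if a joint passes its speed limit or range.

## Working session

There is one attempt and no reset: what is moved stays moved. The work goes in short steps, Python scripts to look and compute and a tool call to move; the robot and the scene stay as the last step left them, time stands still between calls to the robot, and variables do not carry over. Pictures are saved under pics/ and viewed, at most 10 in all, crops included, and the job is handed in when it is done.

Besides the shell and the picture viewer there is one more tool, called after "Call:" as a command line: name --argument value ..., lists and objects as JSON in quotes. jog_arm: Moves the arm, as the interface text tells. Its arguments: {"type":"object","properties":{"commands":{"type":"array"}},"required":["commands"]}

```bash
mkdir -p pics; cat > h.py <<'E'
import numpy as np, cv2
from cell import r
def ray(name,u,v):
    c=r.get_calibration(name);K=np.array(c["mtx"]);T=np.array(c["camera_from_world"])
    p=cv2.undistortPoints(np.array([[[u,v]]],float),K,np.array(c["distortion"],float))[0,0]
    d=T[:3,:3].T@np.array([p[0],-p[1],-1.]);o=-T[:3,:3].T@T[:3,3]
    return o,d
def onz(name,u,v,z):
    o,d=ray(name,u,v);return (o+d*(z-o[2])/d[2])
def deproj(name,u,v,depth):
    o,d=ray(name,u,v);return o+d*depth
def proj(name,P):
    c=r.get_calibration(name);T=np.array(c["camera_from_world"]);q=T[:3,:3]@np.asarray(P,float)+T[:3,3]
    q=q*[1,-1,-1]
    return cv2.projectPoints(q.reshape(1,1,3),np.zeros(3),np.zeros(3),np.array(c["mtx"]),np.array(c["distortion"],float))[0].ravel()
def grab(tag):
    for n in("side","top"):
        a,d=r.grab_frame(n);cv2.imwrite(f"pics/{tag}_{n}.png",a[:,:,::-1]);np.save(f"pics/{tag}_{n}.npy",d)
E
python3 - <<'E'
from h import *
grab("a");s=r.read_state();print(s,r.grasp_offset)
for n in("side","top"):print(n,ray(n,280,210),r.get_calibration(n)["mtx"])
E
```

```text
{'time_s': 0.1, 'qpos': array([-78.7933081 ,  23.59533985,  -0.72746363,  91.49934696,
         0.32031596,  64.98993871,  -4.71023712]), 'joint_velocities': array([-0.00872814, -0.11195739,  0.02474559, -0.06273097,  0.02362044,
        0.02278307, -0.03468708]), 'tau': array([ 2.19143374e-03, -5.89097035e+01,  6.43645115e-01, -2.91708344e+01,
       -5.37567423e-02,  1.45058954e-02,  7.97542998e-05]), 'ee_pos': array([162.88964487, 602.92702273, 221.89360519]), 'tool_rot': array([-1.79917604e+02,  5.69202333e-03,  1.64885568e+02]), 'contact_force': array([0.18640417, 0.41816044, 0.67734962]), 'moment': array([ 0.03775986, -0.05329929, -0.01448047]), 'finger_force': 0.0, 'width': 87.6213957040554} 18.700000000000003
side (array([ 158.4384914 , 1110.76264589,  941.84459749]), array([ 0.20003857, -0.76155528, -0.61664041])) [[482.76810628   0.         276.60773008]
 [  0.         482.76810628 203.56112872]
 [  0.           0.           1.        ]]
top (array([ 241.45400472,   -8.44601074, 1312.63700666]), array([ 0.14982063, -0.00251399, -0.9887857 ])) [[438.28819213   0.         280.97001715]
 [  0.         438.28819213 204.72601254]
 [  0.           0.           1.        ]]
```

View pics/a_top.png

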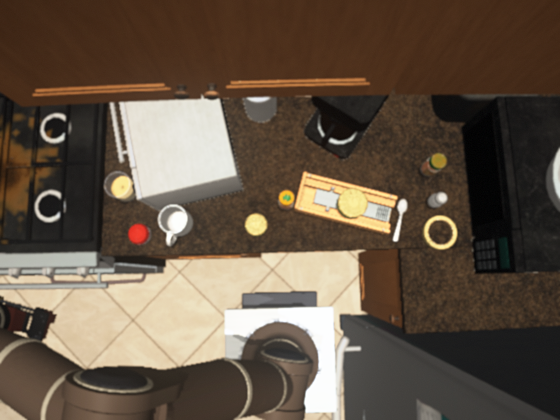

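View pics/a_side.png

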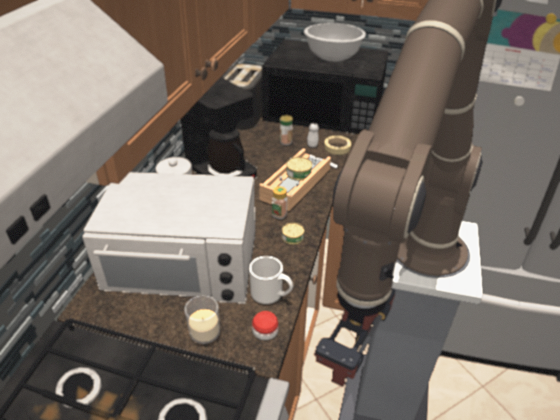

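The tin candidates are the one in the cradle (top 352,203; side 300,170) and a smaller one on the worktop (top 256,224; side 292,233). I choose the one in the cradle, because it is larger and stands in the lane. The end stop is on the left (top 300,188), next to spice_a (286,199). The teaspoon (400,220) lies at the open end. I'll check this in one close crop.

```bash
python3 - <<'E'
from h import *
a=cv2.imread("pics/a_top.png")[160:250,275:415];b=cv2.imread("pics/a_side.png")[140:230,235:375]
im=np.vstack([cv2.resize(x,None,fx=3.3,fy=3.3,interpolation=cv2.INTER_CUBIC) for x in(a,b)])
cv2.imwrite("pics/crop1.png",im)
hsv=cv2.cvtColor(cv2.imread("pics/a_top.png"),cv2.COLOR_BGR2HSV)
d=np.load("pics/a_top.npy")
# wood height map by depth
P=[]
for v in range(165,245):
  for u in range(280,412):
    if d[v,u]>0: P.append(np.r_[u,v,deproj("top",u,v,d[v,u])])
P=np.array(P);np.save("pics/P.npy",P)
z=P[:,4]; print(np.histogram(z,bins=range(-10,120,5)))
for lo,hi in((50,60),(60,69),(70,82)):
  q=P[(z>lo)&(z<hi)]; print(lo,hi,len(q),q.mean(0).round(1))
E
```

```text
Traceback (most recent call last):
  File "h.py", line 11, in deproj
    o,d=ray(name,u,v);return o+d*depth
        ~~~^^^^^^^^^^
  File "h.py", line 4, in ray
    c=r.get_calibration(name);K=np.array(c["mtx"]);T=np.array(c["camera_from_world"])
ValueError: time passes only in moves, steps and waits
```

View pics/crop1.png

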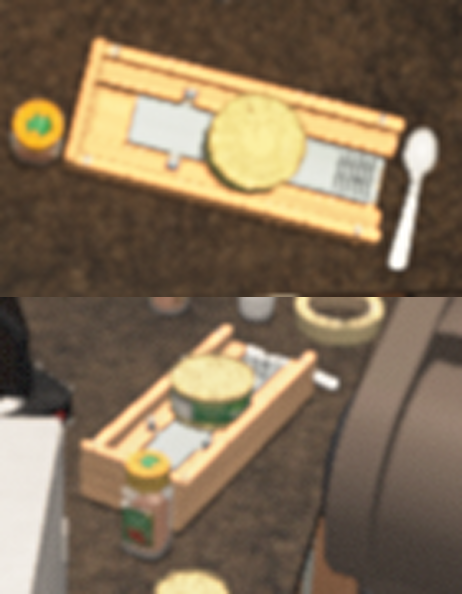

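The crop confirms it. The green-label tin is in the lane (crop 257,142), with the teeth left of it at (190,95) and (173,160). The strip's ribbed press end is on the right (355,172), and the spoon lies beyond the open end.

```bash
python3 - <<'E'
s=open("h.py").read()
s=s.replace("def ray(","import functools\n@functools.cache\ndef cal(n): return r.get_calibration(n)\ndef ray(",1).replace("c=r.get_calibration(name)","c=cal(name)")
open("h.py","w").write(s)
E
python3 - <<'E'
from h import *
d=np.load("pics/a_top.npy")
P=np.array([np.r_[u,v,deproj("top",u,v,d[v,u])] for v in range(165,245) for u in range(280,412) if d[v,u]>0])
np.save("pics/P.npy",P)
z=P[:,4]; h=np.histogram(z,bins=range(-10,120,5));print(*zip(h[1],h[0]))
im=cv2.cvtColor(cv2.imread("pics/a_top.png"),cv2.COLOR_BGR2HSV)
m=cv2.inRange(im,(8,60,120),(35,255,255)); m[:, :292]=0;m[:,412:]=0;m[:165]=0;m[245:]=0
c=max(cv2.findContours(m,0,2)[0],key=cv2.contourArea);print(cv2.boundingRect(c))
w=np.array([onz("top",*p[0],55)[:2] for p in c],np.float32);print("rect",cv2.minAreaRect(w),cv2.boxPoints(cv2.minAreaRect(w)).round())
for lo,hi in((48,60),(70,82)):
  q=P[(z>lo)&(z<hi)]; print(lo,hi,len(q),q.mean(0).round(1),cv2.minAreaRect(q[:,2:4].astype(np.float32)))
q=P[(z>70)&(z<82)&(P[:,0]>325)];print(cv2.minEnclosingCircle(q[:,2:4].astype(np.float32)))
# crop landmarks: teeth tops, screws
for n,u,v,hh in(("tooth+",190,93,48),("tooth-",173,160,48),("stripend",380,180,35),("stripend2",135,118,35),("tin",257,142,76),("cornerNW",98,42,65),("cornerSW",68,160,65),("cornerNE",403,122,55),("cornerSE",378,240,55)):
  print(n,onz("top",275+u/3.3,160+v/3.3,hh).round(1))
for n,u,v,hh in(("tooth+",152,426-297,48),("tooth-",205,441-297,48),("tin",213,378-297,76),("cN",86,443-297,65),("cfar",312,353-297,55),("cfar2",225,327-297,55)):
  print("side",n,onz("side",235+u/3.3,140+v/3.3,hh).round(1))
E
```

```text
(np.int64(-10), np.int64(73)) (np.int64(-5), np.int64(2142)) (np.int64(0), np.int64(3698)) (np.int64(5), np.int64(676)) (np.int64(10), np.int64(178)) (np.int64(15), np.int64(58)) (np.int64(20), np.int64(34)) (np.int64(25), np.int64(68)) (np.int64(30), np.int64(494)) (np.int64(35), np.int64(1055)) (np.int64(40), np.int64(202)) (np.int64(45), np.int64(102)) (np.int64(50), np.int64(300)) (np.int64(55), np.int64(363)) (np.int64(60), np.int64(112)) (np.int64(65), np.int64(130)) (np.int64(70), np.int64(412)) (np.int64(75), np.int64(243)) (np.int64(80), np.int64(14)) (np.int64(85), np.int64(2)) (np.int64(90), np.int64(23)) (np.int64(95), np.int64(108)) (np.int64(100), np.int64(30)) (np.int64(105), np.int64(0)) (np.int64(110), np.int64(0))
(292, 171, 106, 63)
rect ((451.39288330078125, -197.01162719726562), (304.1551513671875, 121.44014739990234), 73.45240783691406) [[ 350. -325.]
 [ 466. -360.]
 [ 553.  -69.]
 [ 437.  -34.]]
48 60 709 [ 345.5  202.8  448.3 -203.3   54.9] ((456.2845764160156, -184.2681427001953), (326.51361083984375, 115.52249145507812), 74.36284637451172)
70 82 665 [ 351.2  202.   446.8 -216.6   74.3] ((458.2259826660156, -138.94264221191406), (248.53379821777344, 84.48416900634766), 81.69807434082031)
((446.12786865234375, -220.005615234375), 43.57912826538086)
tooth+ [ 493.8 -168.2   48. ]
tooth- [ 433.8 -150.3   48. ]
stripend [ 412.5 -337.1   35. ]
stripend2 [ 474.9 -119.3   35. ]
tin [ 443.3 -221.    76. ]
cornerNW [538.6 -86.7  65. ]
cornerSW [433.7 -56.7  65. ]
cornerNE [ 461.3 -356.2   55. ]
cornerSE [ 356.9 -326.7   55. ]
side tooth+ [ 488.1 -152.5   48. ]
side tooth- [ 431.4 -141.8   48. ]
side tin [ 441.  -212.3   76. ]
side cN [535.1 -83.1  65. ]
side cfar [ 358.5 -321.4   55. ]
side cfar2 [ 458.9 -347.5   55. ]
```

Estimate of the cradle: origin about (449.5, -203.5), yaw about -16°. The tin's centre is at local y of about -17. I'll set out high, with the fingers shut.

Call:
jog_arm --commands '[{"tx": 0,"ty": 0,"tz": -48,"rz": 0.14,"claw": 0},{"tx": -30,"ty": -25,"tz": -75,"rz": 0.28,"claw": 0},{"tx": -65,"ty": -55,"tz": -95,"rz": 0.42,"claw": 0},{"tx": -100,"ty": -85,"tz": -110,"rz": 0.56,"claw": 0},{"tx": -135,"ty": -117,"tz": -120,"rz": 0.7,"claw": 0}]'

```text
validation failed for argument at $.co...
```

```bash
cat > d.py <<'E'
from h import *; import sys
from scipy.spatial.transform import Rotation as R
# usage: d.py x y z [yaw]  -> tool-frame delta ; print state in cradle frame
O=np.array([449.5,-203.5,0]);C=R.from_euler('z',-16,degrees=True)
def show(tgt=None,yaw=None):
    s=r.read_state();p=s["ee_pos"];M=R.from_euler('xyz',s["tool_rot"],degrees=True)
    print("t",round(s["time_s"],2),"p",p.round(1),"rpy",np.round(s["tool_rot"],2),"F",s["contact_force"].round(1),"w",round(s["width"],1),"q",s["qpos"].round(0))
    print("cradle",C.inv().apply(p-O).round(1))
    if tgt is not None:
        print("tool delta",M.inv().apply(np.array(tgt)-p).round(1))
        if yaw is not None: print("rotvec",(M.inv()*R.from_euler('xyz',[180,0,yaw],degrees=True)).as_rotvec().round(3))
if __name__=="__main__":
    a=[float(x) for x in sys.argv[1:]];show(a[:3] or None,a[3] if len(a)>3 else None)
E
python3 d.py 390 50 330 74
```

```text
t 0.1 p [162.9 602.9 221.9] rpy [-1.7992e+02  1.0000e-02  1.6489e+02] F [0.2 0.4 0.7] w 87.6 q [-79.  24.  -1.  91.   0.  65.  -5.]
cradle [-497.8  696.2  221.9]
tool delta [-363.4 -474.7 -107.4]
rotvec [-1.000e-03  1.000e-03  1.586e+00]
```

Call:
jog_arm --commands '[{"tx": 0,"ty": 0,"tz": -48,"rx": 0,"ry": 0,"rz": 0.14,"claw": 0},{"tx": -30,"ty": -25,"tz": -75,"rx": 0,"ry": 0,"rz": 0.28,"claw": 0},{"tx": -65,"ty": -55,"tz": -95,"rx": 0,"ry": 0,"rz": 0.42,"claw": 0},{"tx": -100,"ty": -85,"tz": -110,"rx": 0,"ry": 0,"rz": 0.56,"claw": 0},{"tx": -135,"ty": -117,"tz": -120,"rx": 0,"ry": 0,"rz": 0.7,"claw": 0}]'

```text
time_s: 0.6
ee_pos: [263.7, 453.9, 343.6]
tool_rot: [180.0, -0.0, 124.5]
contact_force: [1.0, 0.4, 0.3]
width: 51.1
finger_force: 0.0
```

```bash
python3 d.py 390 50 330 74
```

```text
t 0.6 p [263.7 453.9 343.6] rpy [ 1.7995e+02 -4.0000e-02  1.2446e+02] F [1.  0.4 0.3] w 51.1 q [-74.   9.  10.  95.  -2.  76. -29.]
cradle [-359.8  580.7  343.6]
tool delta [-404.5 -124.4   13.2]
rotvec [ 0.    -0.001  0.881]
```

Call:
jog_arm --commands '[{"tx": -47,"ty": -14,"tz": 0,"rx": 0,"ry": 0,"rz": 0.14,"claw": 0},{"tx": -94,"ty": -28,"tz": 0,"rx": 0,"ry": 0,"rz": 0.28,"claw": 0},{"tx": -141,"ty": -42,"tz": 0,"rx": 0,"ry": 0,"rz": 0.42,"claw": 0},{"tx": -188,"ty": -56,"tz": 0,"rx": 0,"ry": 0,"rz": 0.56,"claw": 0},{"tx": -235,"ty": -70,"tz": 0,"rx": 0,"ry": 0,"rz": 0.7,"claw": 0}]'

```text
time_s: 1.1
ee_pos: [339.4, 220.1, 342.5]
tool_rot: [-180.0, -0.0, 84.3]
contact_force: [1.5, 0.7, 0.7]
width: 11.2
finger_force: 0.0
```

```bash
python3 d.py 400 0 340 74
```

```text
t 1.1 p [339.4 220.1 342.5] rpy [-1.7999e+02 -1.0000e-02  8.4350e+01] F [1.5 0.7 0.7] w 11.2 q [-62.  -6.  21. 110.   2.  76. -48.]
cradle [-222.6  376.9  342.5]
tool delta [-213.1   81.9    2.4]
rotvec [-0.    -0.     0.181]
```

Call:
jog_arm --commands '[{"tx": -44,"ty": 20,"tz": 0,"rx": 0,"ry": 0,"rz": 0.06,"claw": 0},{"tx": -88,"ty": 40,"tz": 0,"rx": 0,"ry": 0,"rz": 0.12,"claw": 0},{"tx": -132,"ty": 60,"tz": 0,"rx": 0,"ry": 0,"rz": 0.18,"claw": 0},{"tx": -176,"ty": 76,"tz": 0,"rx": 0,"ry": 0,"rz": 0.18,"claw": 0},{"tx": -222,"ty": 86,"tz": 0,"rx": 0,"ry": 0,"rz": 0.18,"claw": 0}]'

```text
time_s: 1.6
ee_pos: [404.6, -8.8, 342.6]
tool_rot: [180.0, -0.0, 74.3]
contact_force: [1.1, 0.8, 0.1]
width: 0.4
finger_force: 0.0
```

```bash
python3 d.py 418 -314 200 74
```

```text
t 1.6 p [404.6  -8.8 342.6] rpy [ 1.7999e+02 -1.0000e-02  7.4350e+01] F [1.1 0.8 0.1] w 0.4 q [-49.  -8.  39. 111.   6.  76. -27.]
cradle [-96.9 174.8 342.6]
tool delta [-290.3   95.3  142.5]
rotvec [ 0.    -0.     0.006]
```

Call:
jog_arm --commands '[{"tx": -44,"ty": 14,"tz": 0,"rx": 0,"ry": 0,"rz": 0.006,"claw": 0},{"tx": -88,"ty": 28,"tz": 0,"rx": 0,"ry": 0,"rz": 0.006,"claw": 0},{"tx": -132,"ty": 42,"tz": 0,"rx": 0,"ry": 0,"rz": 0.006,"claw": 0},{"tx": -176,"ty": 56,"tz": 20,"rx": 0,"ry": 0,"rz": 0.006,"claw": 0},{"tx": -220,"ty": 70,"tz": 40,"rx": 0,"ry": 0,"rz": 0.006,"claw": 0}]'

```text
time_s: 2.1
ee_pos: [412.1, -234.2, 304.9]
tool_rot: [179.9, -0.2, 74.0]
contact_force: [1.3, 2.0, -1.6]
width: 0.4
finger_force: 0.0
```

```bash
python3 d.py 421.9 -299.6 130 74
```

```text
t 2.1 p [ 412.1 -234.2  304.9] rpy [ 1.7988e+02 -1.7000e-01  7.4040e+01] F [ 1.3  2.  -1.6] w 0.4 q [-37.   6.  67. 108.  -6.  70.  16.]
cradle [-27.5 -39.8 304.9]
tool delta [-60.7  27.1 174.7]
rotvec [ 0.002 -0.003  0.001]
```

Call:
jog_arm --commands '[{"tx": -20,"ty": 9,"tz": 35,"rx": 0,"ry": 0,"rz": 0,"claw": 0},{"tx": -40,"ty": 18,"tz": 70,"rx": 0,"ry": 0,"rz": 0,"claw": 0},{"tx": -60,"ty": 27,"tz": 105,"rx": 0,"ry": 0,"rz": 0,"claw": 0},{"tx": -60,"ty": 27,"tz": 140,"rx": 0,"ry": 0,"rz": 0,"claw": 0},{"tx": -60,"ty": 27,"tz": 175,"rx": 0,"ry": 0,"rz": 0,"claw": 0}]'

```text
time_s: 2.6
ee_pos: [420.9, -297.7, 127.6]
tool_rot: [-179.9, -0.0, 73.9]
contact_force: [0.8, -0.0, -0.0]
width: 0.3
finger_force: 0.0
```

```bash
python3 d.py 421.9 -299.6 50 74; python3 - <<'E'
from h import *
grab("b")
a=cv2.imread("pics/b_top.png")[150:260,270:420];b=cv2.imread("pics/b_side.png")[120:230,225:375]
cv2.imwrite("pics/crop2.png",np.hstack([cv2.resize(x,None,fx=2.66,fy=2.66,interpolation=cv2.INTER_CUBIC) for x in(a,b)]))
E
```

```text
t 2.6 p [ 420.9 -297.7  127.6] rpy [-1.7986e+02 -2.0000e-02  7.3920e+01] F [ 0.8 -0.  -0. ] w 0.3 q [-12.  28.  55. 115. -29.  52.  43.]
cradle [ -1.5 -98.5 127.6]
tool delta [-1.5  1.6 77.6]
rotvec [-0.002 -0.    -0.001]
```

View pics/crop2.png

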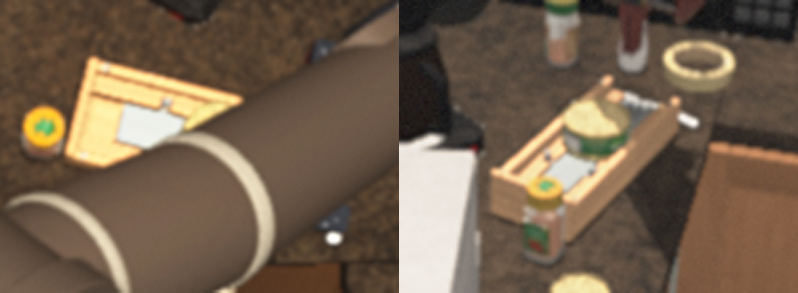

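The picture shows the fingers (side crop 635,30) above the lane's open end, and everything else unmoved. Next: descend to just above the strip.

Call:
jog_arm --commands '[{"tx": -1.5,"ty": 1.5,"tz": 20,"rx": 0,"ry": 0,"rz": 0,"claw": 0},{"tx": -1.5,"ty": 1.5,"tz": 40,"rx": 0,"ry": 0,"rz": 0,"claw": 0},{"tx": -1.5,"ty": 1.5,"tz": 60,"rx": 0,"ry": 0,"rz": 0,"claw": 0},{"tx": -1.5,"ty": 1.5,"tz": 80,"rx": 0,"ry": 0,"rz": 0,"claw": 0},{"tx": -1.5,"ty": 1.5,"tz": 85,"rx": 0,"ry": 0,"rz": 0,"claw": 0}]'

```text
time_s: 3.2
ee_pos: [422.9, -298.1, 44.5]
tool_rot: [-179.9, -0.1, 74.1]
contact_force: [-0.4, 0.2, 0.3]
width: 0.9
finger_force: 0.0
```

```bash
python3 d.py 421.9 -299.6 19 74; python3 - <<'E'
from h import *
grab("c");print(proj("side",r.read_state()["ee_pos"]))
b=cv2.imread("pics/c_side.png")[120:230,225:375]
cv2.imwrite("pics/crop3.png",cv2.resize(b,None,fx=5,fy=5,interpolation=cv2.INTER_CUBIC))
E
```

```text
t 3.2 p [ 422.9 -298.1   44.5] rpy [-1.7989e+02 -9.0000e-02  7.4070e+01] F [-0.4  0.2  0.3] w 0.9 q [ -5.  35.  47. 118. -37.  44.  49.]
cradle [  0.5 -98.3  44.5]
tool delta [-1.7 -0.5 25.5]
rotvec [-0.002 -0.002  0.001]
[309.9512483  159.88125756]
```

View pics/crop3.png

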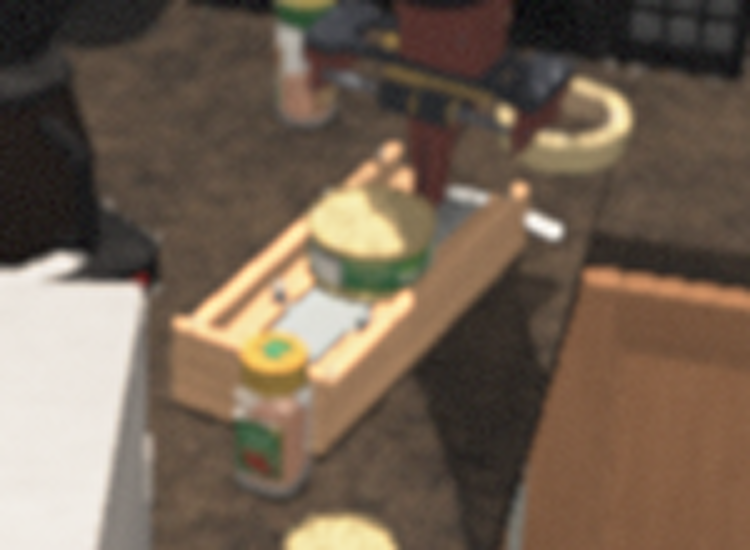

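The fingers (crop 430,190) stand between the walls behind the tin. Next: press the strip.

Call:
jog_arm --commands '[{"tx": -1,"ty": -0.5,"tz": 8,"rx": 0,"ry": 0,"rz": 0,"claw": 0},{"tx": -1,"ty": -0.5,"tz": 14,"rx": 0,"ry": 0,"rz": 0,"claw": 0},{"tx": -1,"ty": -0.5,"tz": 20,"rx": 0,"ry": 0,"rz": 0,"claw": 0},{"tx": -1,"ty": -0.5,"tz": 25,"rx": 0,"ry": 0,"rz": 0,"claw": 0},{"tx": -1,"ty": -0.5,"tz": 25,"rx": 0,"ry": 0,"rz": 0,"claw": 0}]'

```text
time_s: 3.8
ee_pos: [422.8, -300.0, 19.6]
tool_rot: [180.0, -0.0, 74.0]
contact_force: [2.2, -1.2, 6.5]
width: 0.4
finger_force: 3.1
```

```bash
python3 d.py 421.9 -299.6 18.5 74;python3 - <<'E'
from h import *
grab("d")
b=cv2.imread("pics/d_side.png")[150:220,255:345]
cv2.imwrite("pics/crop4.png",cv2.resize(b,None,fx=7,fy=7,interpolation=cv2.INTER_CUBIC))
E
```

```text
t 3.8 p [ 422.8 -300.    19.6] rpy [ 1.7997e+02 -2.0000e-02  7.4020e+01] F [ 2.2 -1.2  6.5] w 0.4 q [ -3.  37.  45. 118. -40.  41.  52.]
cradle [   1.  -100.2   19.6]
tool delta [ 0.2 -1.   1.1]
rotvec [ 0. -0.  0.]
```

View pics/crop4.png

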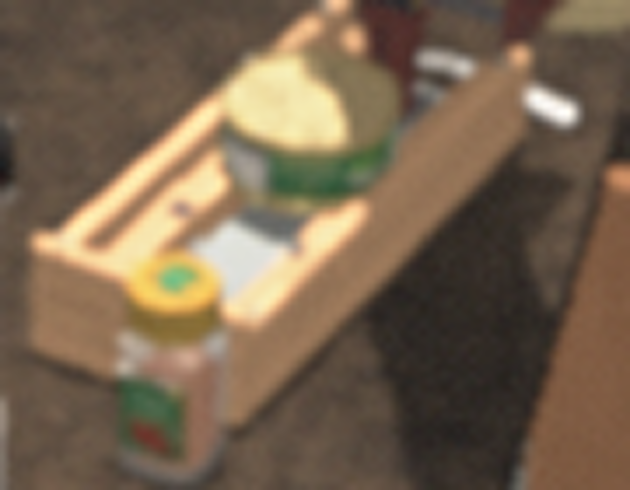

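The teeth have sunk (crop 180,208 and 292,245), and 6.5 N matches the spring at about 15.5 mm down. Next: push along tool +x, pressing about 1 mm deeper.

Call:
jog_arm --commands '[{"tx": 8,"ty": -0.5,"tz": 0.8,"rx": 0,"ry": 0,"rz": 0,"claw": 0},{"tx": 16,"ty": -0.5,"tz": 0.8,"rx": 0,"ry": 0,"rz": 0,"claw": 0},{"tx": 23,"ty": -0.5,"tz": 0.8,"rx": 0,"ry": 0,"rz": 0,"claw": 0},{"tx": 29,"ty": -0.5,"tz": 0.8,"rx": 0,"ry": 0,"rz": 0,"claw": 0},{"tx": 35,"ty": -0.5,"tz": 0.8,"rx": 0,"ry": 0,"rz": 0,"claw": 0}]'

```text
time_s: 4.4
ee_pos: [431.1, -267.6, 19.3]
tool_rot: [180.0, 0.1, 73.9]
contact_force: [-1.3, -5.4, 5.5]
width: 0.3
finger_force: 3.6
```

```bash
python3 d.py 458.9 -170.8 18.5 74
```

```text
t 4.4 p [ 431.1 -267.6   19.3] rpy [1.7996e+02 1.0000e-01 7.3940e+01] F [-1.3 -5.4  5.5] w 0.3 q [ -7.  36.  45. 120. -40.  40.  48.]
cradle [ -0.  -66.7  19.3]
tool delta [100.7  -0.    0.6]
rotvec [ 0.001  0.002 -0.001]
```

Call:
jog_arm --commands '[{"tx": 6,"ty": 0,"tz": 0.5,"rx": 0,"ry": 0,"rz": 0,"claw": 0},{"tx": 13,"ty": 0,"tz": 0.8,"rx": 0,"ry": 0,"rz": 0,"claw": 0},{"tx": 20,"ty": 0,"tz": 0.8,"rx": 0,"ry": 0,"rz": 0,"claw": 0},{"tx": 27,"ty": 0,"tz": 0.8,"rx": 0,"ry": 0,"rz": 0,"claw": 0},{"tx": 34,"ty": 0,"tz": 0.8,"rx": 0,"ry": 0,"rz": 0,"claw": 0}]'

```text
time_s: 4.9
ee_pos: [440.5, -235.3, 18.7]
tool_rot: [179.9, 0.1, 73.9]
contact_force: [-1.7, -6.3, 7.8]
width: 0.4
finger_force: 4.1
```

```bash
python3 d.py 458.9 -170.8 18.5 74
```

```text
t 4.9 p [ 440.5 -235.3   18.7] rpy [1.7994e+02 1.2000e-01 7.3910e+01] F [-1.7 -6.3  7.8] w 0.4 q [-12.  35.  45. 121. -40.  40.  45.]
cradle [  0.1 -33.   18.7]
tool delta [67.1 -0.2  0. ]
rotvec [ 0.001  0.002 -0.002]
```

Call:
jog_arm --commands '[{"tx": 6,"ty": 0,"tz": 0.2,"rx": 0,"ry": 0,"rz": 0,"claw": 0},{"tx": 13,"ty": 0,"tz": 0.2,"rx": 0,"ry": 0,"rz": 0,"claw": 0},{"tx": 20,"ty": 0,"tz": 0.2,"rx": 0,"ry": 0,"rz": 0,"claw": 0},{"tx": 27,"ty": 0,"tz": 0.2,"rx": 0,"ry": 0,"rz": 0,"claw": 0},{"tx": 34,"ty": 0,"tz": 0.2,"rx": 0,"ry": 0,"rz": 0,"claw": 0}]'

```text
time_s: 5.4
ee_pos: [449.9, -202.6, 18.5]
tool_rot: [179.9, 0.1, 73.9]
contact_force: [-2.0, -6.2, 7.5]
width: 0.4
finger_force: 4.1
```

```bash
python3 d.py 458.9 -170.8 18.5 74;python3 - <<'E'
from h import *
grab("e")
b=cv2.imread("pics/e_side.png")[150:220,255:345]
cv2.imwrite("pics/crop5.png",cv2.resize(b,None,fx=7,fy=7,interpolation=cv2.INTER_CUBIC))
E
```

```text
t 5.4 p [ 449.9 -202.6   18.5] rpy [1.7994e+02 1.1000e-01 7.3910e+01] F [-2.  -6.2  7.5] w 0.4 q [-16.  35.  46. 122. -41.  39.  42.]
cradle [ 0.2  1.  18.5]
tool delta [33.  -0.2 -0.1]
rotvec [ 0.001  0.002 -0.002]
```

View pics/crop5.png

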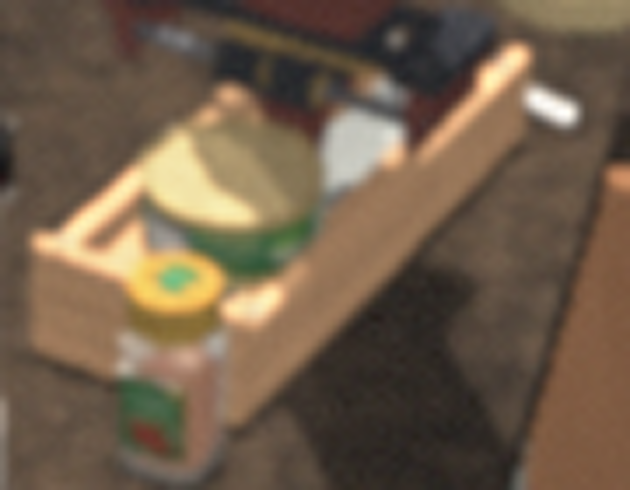

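The tin (crop 235,190) is riding over the sunken teeth with the fingers behind it. About 33 mm remain. I'll go on gently until contact with the end stop.

Call:
jog_arm --commands '[{"tx": 6,"ty": 0,"tz": 0,"rx": 0,"ry": 0,"rz": 0,"claw": 0},{"tx": 12,"ty": 0,"tz": 0,"rx": 0,"ry": 0,"rz": 0,"claw": 0},{"tx": 18,"ty": 0,"tz": 0,"rx": 0,"ry": 0,"rz": 0,"claw": 0},{"tx": 23,"ty": 0,"tz": 0,"rx": 0,"ry": 0,"rz": 0,"claw": 0},{"tx": 27,"ty": 0,"tz": 0,"rx": 0,"ry": 0,"rz": 0,"claw": 0}]'

```text
time_s: 6.0
ee_pos: [457.3, -176.3, 18.3]
tool_rot: [180.0, 0.1, 73.9]
contact_force: [-1.7, -5.9, 6.6]
width: 0.8
finger_force: 3.9
```

```bash
python3 d.py 458.9 -170.8 18.5 74
```

```text
t 6.0 p [ 457.3 -176.3   18.3] rpy [1.7996e+02 9.0000e-02 7.3930e+01] F [-1.7 -5.9  6.6] w 0.8 q [-19.  35.  46. 122. -41.  39.  39.]
cradle [ 0.  28.3 18.3]
tool delta [ 5.7  0.  -0.2]
rotvec [ 0.001  0.002 -0.001]
```

Call:
jog_arm --commands '[{"tx": 2,"ty": 0,"tz": 0,"rx": 0,"ry": 0,"rz": 0,"claw": 0},{"tx": 4,"ty": 0,"tz": 0,"rx": 0,"ry": 0,"rz": 0,"claw": 0},{"tx": 5,"ty": 0,"tz": 0,"rx": 0,"ry": 0,"rz": 0,"claw": 0},{"tx": 6,"ty": 0,"tz": 0,"rx": 0,"ry": 0,"rz": 0,"claw": 0}]'

```text
time_s: 6.4
ee_pos: [458.7, -171.6, 18.4]
tool_rot: [179.9, 0.2, 73.9]
contact_force: [-2.0, -11.7, 7.1]
width: 0.6
finger_force: 6.7
```

```bash
python3 d.py 458.9 -170.8 18.5 74
```

```text
t 6.4 p [ 458.7 -171.6   18.4] rpy [1.7994e+02 1.6000e-01 7.3900e+01] F [ -2.  -11.7   7.1] w 0.6 q [-20.  35.  46. 122. -41.  39.  38.]
cradle [ 0.  33.2 18.4]
tool delta [ 0.8 -0.  -0.1]
rotvec [ 0.001  0.003 -0.002]
```

Force has jumped from 6 to 12 N right at the expected end-stop position. I'll press slightly more and hold, then look.

Call:
jog_arm --commands '[{"tx": 1.5,"ty": 0,"tz": 0,"rx": 0,"ry": 0,"rz": 0,"claw": 0},{"tx": 1.5,"ty": 0,"tz": 0,"rx": 0,"ry": 0,"rz": 0,"claw": 0}]'

```text
time_s: 6.6
ee_pos: [458.7, -171.6, 18.5]
tool_rot: [179.9, 0.3, 73.8]
contact_force: [-3.6, -12.6, 7.0]
width: 0.5
finger_force: 8.4
```

```bash
python3 d.py;python3 - <<'E'
from h import *
grab("f")
b=cv2.imread("pics/f_side.png")[150:220,255:345]
cv2.imwrite("pics/crop6.png",cv2.resize(b,None,fx=7,fy=7,interpolation=cv2.INTER_CUBIC))
E
```

```text
t 6.6 p [ 458.7 -171.6   18.5] rpy [179.91   0.26  73.82] F [ -3.6 -12.6   7. ] w 0.5 q [-20.  35.  46. 122. -41.  39.  38.]
cradle [ 0.  33.2 18.5]
```

View pics/crop6.png

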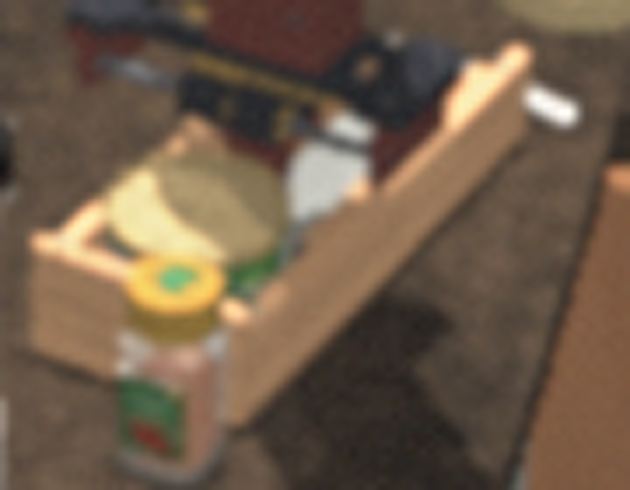

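The tin (crop 195,215) sits against the end stop, and the TCP stalled while the force rose. Next: back off with the strip held down, then rise.

Call:
jog_arm --commands '[{"tx": -4,"ty": 0,"tz": 0,"rx": 0,"ry": 0,"rz": 0,"claw": 0},{"tx": -8,"ty": 0,"tz": 0,"rx": 0,"ry": 0,"rz": 0,"claw": 0},{"tx": -12,"ty": 0,"tz": 0,"rx": 0,"ry": 0,"rz": 0,"claw": 0},{"tx": -12,"ty": 0,"tz": -10,"rx": 0,"ry": 0,"rz": 0,"claw": 0},{"tx": -12,"ty": 0,"tz": -20,"rx": 0,"ry": 0,"rz": 0,"claw": 0}]'

```text
time_s: 7.2
ee_pos: [455.7, -178.4, 38.4]
tool_rot: [-179.9, -0.1, 74.0]
contact_force: [0.1, -0.2, 1.7]
width: 0.4
finger_force: 0.0
```

Call:
jog_arm --commands '[{"tx": 0,"ty": 0,"tz": -30,"rx": 0,"ry": 0,"rz": 0,"claw": 0},{"tx": 0,"ty": 0,"tz": -70,"rx": 0,"ry": 0,"rz": 0,"claw": 0},{"tx": 0,"ty": 0,"tz": -110,"rx": 0,"ry": 0,"rz": 0,"claw": 0},{"tx": -40,"ty": 0,"tz": -130,"rx": 0,"ry": 0,"rz": 0,"claw": 0},{"tx": -80,"ty": 0,"tz": -140,"rx": 0,"ry": 0,"rz": 0,"claw": 0}]'

```text
time_s: 7.7
ee_pos: [434.8, -255.6, 180.1]
tool_rot: [179.9, -0.1, 74.3]
contact_force: [0.8, -0.1, -0.6]
width: 0.7
finger_force: 0.0
```

```bash
python3 d.py;python3 - <<'E'
from h import *
grab("g")
a=cv2.imread("pics/g_top.png")[150:260,270:420];b=cv2.imread("pics/g_side.png")[140:230,235:358]
b=cv2.resize(b,(400,293),interpolation=cv2.INTER_CUBIC)
cv2.imwrite("pics/crop7.png",np.hstack([cv2.resize(a,(399,293),interpolation=cv2.INTER_CUBIC),b]))
E
```

```text
t 7.7 p [ 434.8 -255.6  180.1] rpy [ 1.7995e+02 -6.0000e-02  7.4280e+01] F [ 0.8 -0.1 -0.6] w 0.7 q [-22.  23.  61. 114. -24.  57.  35.]
cradle [  0.3 -54.2 180.1]
```

View pics/crop7.png

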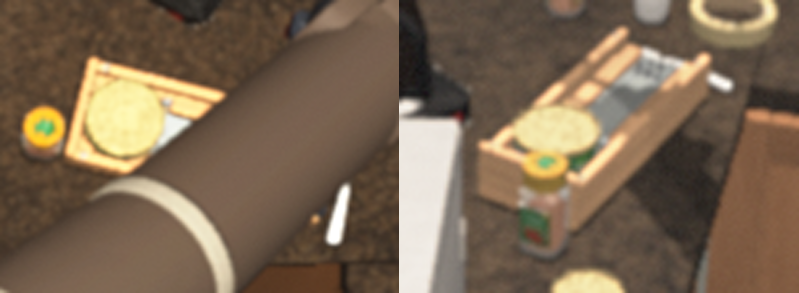

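The tin (top crop 124,118) is against the end stop. The tooth (167,102) stands up behind it, and the arm is clear. I'll run one numeric check and then hand in.

```bash
python3 - <<'E'
from h import *; from d import O,C
a=C.inv().apply(onz("top",270+124/2.66,150+118/2.66,76)-O);print(a)
if 78<a[1]<95: print(r.close_job())
E
```

```text
[-2.54892866 88.28155822 76.        ]
the job is handed in; nothing more can be done
None
```

The tin is locked home in the cradle and the job is handed in: its centre measured 88 mm along the lane (home is 87 mm), a catch tooth was visible up behind it, and the arm was clear; the judge's result was not shown.

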